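Load a lens into the chuck and nip up the slim collar

TASK

Take the large mounted lens from the tray, lay it flat and fully home in the seat on top of the lens chuck and let go, then tighten the chuck by turning its slim knurled collar clockwise (seen from above), in as many strokes as it needs, until the jaws bite and it is snug at about 0.85 N m, never much over 1 N m, as that chips the lens. Grip only the collar: keep the gripper off the fixed rings just above and below it, and leave the small lenses and the bottle where they are.

Things in the scene. Friction and masses are not known exactly. Their poses are not given: they have to be found in the camera images.
- lens_center (a point): Centre (half-way up) of the large lens: glass in an aluminium cell, a plain disc 40 mm in diameter and 14 mm tall, lying flat, its lower rim bevelled 1.5 mm; 45 g. z is its axis. It starts in one of the three places of the tray, on the tray's 6 mm thick floor.
- small_lens_a_center (a point): Centre of a small mounted lens, a disc 28 mm in diameter and 14 mm tall, in another place of the tray. Not to be disturbed.
- small_lens_b_center (a point): Centre of the second small mounted lens, same as the other. Not to be disturbed.
- tray: Fixed black tray, 110 mm (its x) by 270 mm (its y), floor 6 mm thick, rim 10 mm tall; origin under its centre. Three places in a row along its y, 80 mm apart, the middle one at the centre.
- chuck: The fixed lens chuck, upright; origin on the work surface on its vertical axis. Bottom to top: square steel plate 115 mm wide, 16 mm thick; neck of diameter 72 mm up to 34 mm; lower fixed ring, 34 to 46 mm; collar, 47 to 59 mm; upper fixed ring with the lens seat, 60 to 72 mm. Nothing shows the collar's start angle.
- lower_ring: Fixed aluminium ring just below the collar, diameter 62 mm (2 mm wider than the collar all round), from 34 to 46 mm above the work surface; origin on the axis, at its underside. Not to be touched by the gripper.
- upper_ring: Fixed aluminium ring just above the collar, diameter 52 mm (3 mm narrower than the collar all round), from 60 to 72 mm above the work surface; origin on the axis, at its underside. Its open top is the seat: a round recess 44 mm in diameter and 6 mm deep. Not to be touched by the gripper.
- seat (a point): Centre of the seat's floor, on the chuck's axis, 66 mm above the work surface; z up. The lens lying home stands 8 mm proud of the upper ring, its top at 80 mm, its centre 7 mm above this point.
- collar_mid (a point): Point on the chuck's vertical axis at the middle height (53 mm above the work surface) of the slim knurled steel collar: diameter 58 mm, 12 mm tall. It turns about the vertical axis; clockwise from above tightens. It runs freely (about 0.12 N m of drag, stays where it is left) for an unknown 0.5 to 1.7 rad, then the jaws bite.
- jaw (a joint): How far the clamping jaws, hidden inside the chuck, have closed since they began to bite, m; 0 before. They close 0.1 mm per 0.01 rad of the collar's turning after the bite. At the bite the torque needed to turn the collar leaps to about 0.65 N m, then grows by 4 N m per rad: 0.1 mm means about 0.69 N m, 0.5 mm 0.85 N m, 1.4 mm 1.2 N m. At rest a wrist may read some 0.2 N m less. The bite stays when the collar is let go.
- bottle: Closed white bottle, 52 mm in diameter, 130 mm tall, standing at the chuck's far left; origin under its centre. Not to be disturbed.
Not all that is in view belongs to the job. Leave any black or blue look-alike of the part that bears lens_center alone.

How it is judged:
By the outcome, as a careful person would: the job done as asked, in the order asked, and still so for the second after the job is handed in, with the robot touching nothing.
It also fails if it takes over 69 s, if anything falls off the work surface, if the arm or the gripper's body presses on something with over 40 N, if the wrist force passes 120 N, or if a joint passes its speed limit or range.

ROBOT

A 7-joint arm with a two-finger parallel gripper is mounted at the origin on the work surface. World frame = base frame: x ahead of the robot, y to its left, z up, the work surface at z = 0. Lengths are in m, angles in rad, forces in N, time in s.
With the tool pointing down it reaches from about 0.35 to 0.9 m from the base axis. Payload 7.2 kg.
Tool frame: the origin (TCP) lies at the very end of the fingers, on their centre line; the grasp point (between the pads) lies 19 mm behind it; z points along the fingers, y is the line along which they close (so a half turn about z gives the same grasp; the last joint's range is limited). The gripper opens to 85 mm and grips with 20 to 120 N. Pads are 22 mm wide; open, the fingers measure 114 mm over their backs; the gripper's body (76 mm by 85 mm) begins 54 mm behind the grasp point. The pads swing forward as they close: fully open they stand 13 mm farther back than shut.
Start: joints at [-1.247, 0.411, -0.013, 1.596, 0.006, 1.134, -0.082], TCP at [0.239, 0.578, 0.231] pointing down, gripper open.
Joint ranges: [-2.95, 2.95], [-0.29, 1.99], [-1.47, 1.44], [0.14, 2.54], [-1.03, 4.17], [0.13, 1.85], [-2.86, 2.86]. Speed limits (rad/s): [2.39, 2.39, 3.01, 3.01, 3.14, 3.14, 3.14].

INTERFACE

Orientations are given as a rotation vector (axis times angle).
In Python, from workcell import r gives the robot as it stands. Calls block until the motion is done:
- r.move_to(position, orientation): joint-space move of the TCP to a pose.
- r.servo_line(position, vel=0.15, attitude=None, f_stop=None): straight line of the TCP; attitude=None keeps the orientation; vel is the mean speed in m/s. With f_stop (N) it stops when the force on the tool has changed by that much, and returns True; else False.
- r.goto_joints(angles): joint-space move.
- r.let_go() and r.gripper_close(squeeze=None): open the fingers fully, or close them until they stop; squeeze is the grip in N (None keeps the last).
- r.wait(seconds).
- r.ik(position, orientation): joint angles nearest the present ones, or None.
- r.sense(): the state.
- r.snapshot(name): name is "scene" or "top" or "wrist"; returns the picture (384x512x3 uint8, blue, green, red); there is no depth.
- r.camera_model(name): a dict with "fx", "fy", "cx", "cy" (pixels), "pose" (4x4, takes a point from camera to world coordinates). Camera axes: x right, y up, looking along -z (the intrinsics and any distortion apply to the point x, -y, -z); pixel columns grow to the right and rows downward; lengths in m; the calibration is good to about 2 mm. The wrist camera is an equidistant fisheye: a pixel r from the principal point sees the ray r / f radians off the axis. A picture is of the moment at which its call begins: read the wrist's pose just before it. camera_model takes no time and is no camera call; for the wrist camera it gives the pose at the moment of the call.
A pose or a line that the arm cannot do raises r.PlanningError and nothing moves.
- r.job_done(): hands the job in; it is judged then, once.
The state is a dict: "clock": time; "joints": joint angles; "dq": joint speeds; "joint_efforts": joint torques, N m; "ee_pos": TCP position; "eef_rot": TCP orientation; "ft_force": force on the tool from outside, world axes, zero at the start; "moment": the same for the moment, N m; "grip_width": finger opening in m; "finger_force": force on a finger pad.
Only numpy, scipy, OpenCV 4.12 (cv2) and the standard library are available. Lean on these libraries where they do the work, as an engineer would, in place of code of your own. Each camera call takes 0.05 s, during which the arm holds its last target. There are 200 camera calls.

## Working session

There is one attempt and no reset: what is moved stays moved. The work goes in short steps, each a Python script; the robot and the scene stay as the last script left them, time stands still between calls to the robot, and variables do not carry over. Pictures are saved under pics/ and viewed, at most 10 in all, crops included, and the job is handed in when it is done.

```bash
ls; mkdir -p pics
python3 - <<'E'
from workcell import r
import cv2,numpy as np
a=r.snapshot("scene");b=r.snapshot("top")
cv2.imwrite("pics/a.png",cv2.resize(a,(800,600),interpolation=cv2.INTER_CUBIC));cv2.imwrite("pics/b.png",cv2.resize(b,(800,600),interpolation=cv2.INTER_CUBIC))
for n in("scene","top","wrist"):print(n,r.camera_model(n))
s=r.sense();print(s)
E
```

```text
pics
scene {'fx': 388.7319399126971, 'fy': 388.7319399126971, 'cx': 251.35351731662269, 'cy': 189.84571635530907, 'pose': array([[-0.6284323 , -0.64996316,  0.42734148,  0.95669412],
       [ 0.77774399, -0.51535889,  0.35988818,  0.36419129],
       [-0.01367983,  0.55852762,  0.82937311,  0.89361081],
       [ 0.        ,  0.        ,  0.        ,  1.        ]])}
top {'fx': 456.13686451799066, 'fy': 456.13686451799066, 'cx': 250.57597303201408, 'cy': 192.1699511635726, 'pose': array([[-0.02979258,  0.99449652, -0.10044443,  0.41588634],
       [-0.99954272, -0.02912133,  0.00814269,  0.01305017],
       [ 0.00517281,  0.10064109,  0.99490935,  1.31058931],
       [ 0.        ,  0.        ,  0.        ,  1.        ]])}
wrist {'fx': 297.3186396354542, 'fy': 297.3186396354542, 'cx': 258.8062662776244, 'cy': 193.01117450142024, 'pose': array([[ 0.38218933, -0.88457691, -0.2673107 ,  0.17003037],
       [ 0.92408281,  0.36537582,  0.11212262,  0.60592999],
       [-0.00151222, -0.28986929,  0.95706505,  0.37332078],
       [ 0.        ,  0.        ,  0.        ,  1.        ]])}
{'clock': 0.1, 'joints': array([-1.24721784,  0.41179269, -0.01269834,  1.59696593,  0.00560685,
        1.13431693, -0.08220181]), 'dq': array([ 1.89462521e-03, -8.77206423e-05,  1.22038693e-05, -4.28644278e-03,
       -5.42391557e-04,  6.14106940e-04,  9.16221375e-04]), 'joint_efforts': array([ 2.31434911e-03, -6.01827121e+01,  6.83581475e-01, -3.00087869e+01,
        1.39073865e-02,  6.39990001e-03, -2.30721963e-05]), 'ee_pos': array([0.23851751, 0.57720693, 0.23055192]), 'eef_rot': array([-6.11423251e-01, -3.08134713e+00,  2.25775752e-03]), 'ft_force': array([-0.63028789, -0.2808669 ,  0.33731912]), 'moment': array([-0.02013686,  0.00842063, -0.05320788]), 'finger_force': 0.0, 'grip_width': 0.08503080209086884}
```

View pics/b.png

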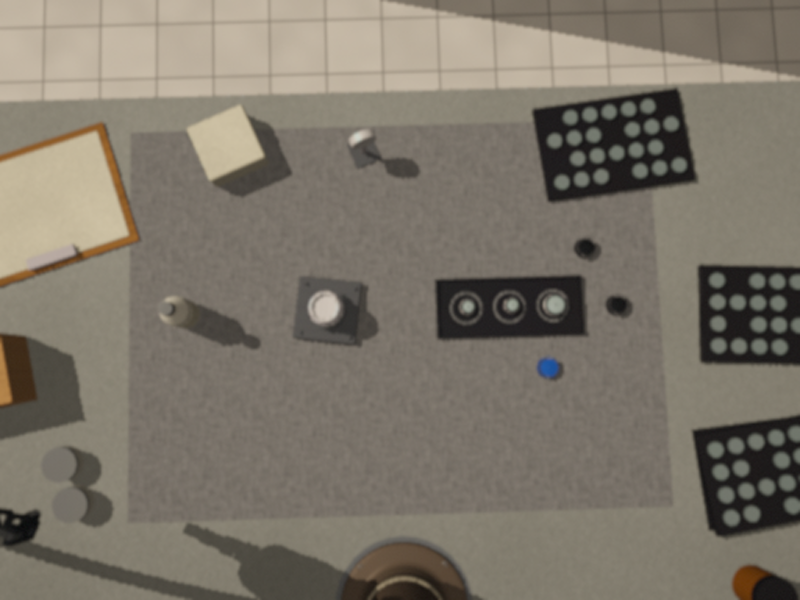

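View pics/a.png

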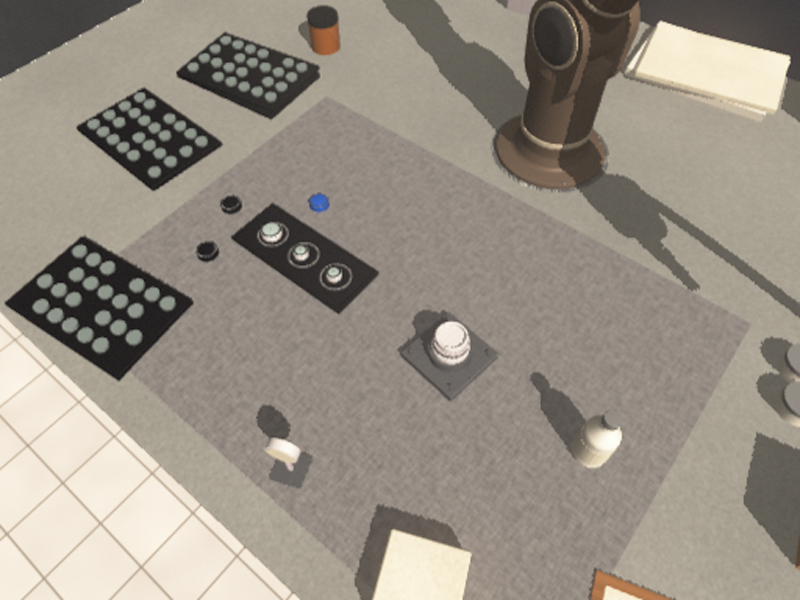

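Top view: the large lens is in the rightmost tray place at (553,305), the small lenses are at (510,306) and (466,307), the chuck seat is at (326,308) and the bottle at (175,311). The scene view agrees: large lens at (270,230), chuck top at (451,334).

```bash
cat > h.py <<'E'
from workcell import r
import numpy as np,cv2
from scipy.spatial.transform import Rotation as R
def ray(n,u,v,m=None):
    m=m or r.camera_model(n);x=(u-m['cx'])/m['fx'];y=(v-m['cy'])/m['fy']
    if n=="wrist":
        t=np.hypot(x,y);k=np.tan(t)/t if t>1e-9 else 1;x*=k;y*=k
    P=m['pose'];return P[:3,3],P[:3,:3]@np.array([x,-y,-1])
def onz(n,u,v,z,m=None):
    o,d=ray(n,u,v,m);return o+d*(z-o[2])/d[2]
def down(yaw):  # tool z down; tool y along world direction yaw+90deg (mirrored)
    return (R.from_euler('z',yaw)*R.from_euler('x',np.pi)).as_rotvec()
E
python3 - <<'E'
from h import *
np.set_printoptions(precision=4,suppress=True)
f=.64
for nm,n,u,v,z in[("lens","top",554,303,.02),("lens","scene",271,228,.02),("seat","top",326,308,.072),("seat","scene",451,334,.072),("small","top",511,305,.02),("small2","top",466,306,.02),
 ("bottle","top",170,309,.13),("t1","top",437,281,.01),("t2","top",582,276,.01),("t3","top",585,334,.01),("t4","top",438,339,.01)]:
    print(nm,n,onz(n,u*f,v*f,z))
s=r.sense();T=R.from_rotvec(s['eef_rot']).as_matrix();P=r.camera_model("wrist")['pose']
print("cam in tool",T.T@(P[:3,3]-s['ee_pos']),"\n",T.T@P[:3,:3],"\n",T)
for p in([.55,-.245,.2],[.55,.155,.2]):
  for y in np.arange(-3,3.2,.5):
    q=r.ik(p,down(y));print(p,y,q)
E
```

```text
lens top [ 0.5325 -0.2932  0.02  ]
lens scene [ 0.5278 -0.2926  0.02  ]
seat top [0.5307 0.1175 0.072 ]
seat scene [0.5315 0.1233 0.072 ]
small top [ 0.5312 -0.2147  0.02  ]
small2 top [ 0.5317 -0.1327  0.02  ]
bottle top [0.5313 0.3714 0.13  ]
t1 top [ 0.5804 -0.0823  0.01  ]
t2 top [ 0.5818 -0.3498  0.01  ]
t3 top [ 0.4749 -0.3493  0.01  ]
t4 top [ 0.4737 -0.0802  0.01  ]
cam in tool [ 0.0742  0.0002 -0.1428] 
 [[-0.0004  0.9571  0.2898]
 [ 1.      0.0004  0.0002]
 [ 0.0001  0.2898 -0.9571]] 
 [[-0.9242  0.3818 -0.0004]
 [ 0.3818  0.9242 -0.0014]
 [-0.0001 -0.0014 -1.    ]]
[0.55, -0.245, 0.2] -3.0 [-0.2301  0.4929  0.8033  1.7302 -0.3946  1.0881  2.4132]
[0.55, -0.245, 0.2] -2.5 [ 0.925   0.5344 -0.8333  1.6509  0.4262  1.148   2.195 ]
[0.55, -0.245, 0.2] -2.0 [-0.4479  0.7136  1.2556  1.7416 -0.7193  1.2361 -2.575 ]
[0.55, -0.245, 0.2] -1.5 [-0.4479  0.7136  1.2556  1.7416 -0.7193  1.2361 -2.075 ]
[0.55, -0.245, 0.2] -1.0 [-0.4479  0.7136  1.2556  1.7416 -0.7193  1.2361 -1.575 ]
[0.55, -0.245, 0.2] -0.5 [-0.3628  0.5864  1.0426  1.7374 -0.5526  1.1448 -1.2244]
[0.55, -0.245, 0.2]
[... 913 characters left out ...]
94  0.6501  1.2597  1.8171 -0.6703  1.1877 -2.2853]
[0.55, 0.155, 0.2] -0.5 [-1.1894  0.6501  1.2597  1.8171 -0.6703  1.1877 -1.7853]
[0.55, 0.155, 0.2] 0.0 [-0.865   0.4005  0.6707  1.8006 -0.285   1.039  -1.6573]
[0.55, 0.155, 0.2] 0.5 [-0.803   0.3844  0.5832  1.7969 -0.2429  1.0323 -1.1984]
[0.55, 0.155, 0.2] 1.0 [-0.7908  0.3817  0.5663  1.7961 -0.2351  1.0312 -0.7061]
[0.55, 0.155, 0.2] 1.5 [-0.7434  0.3725  0.5013  1.7932 -0.2058  1.0277 -0.2347]
[0.55, 0.155, 0.2] 2.0 [-0.6675  0.3614  0.3995  1.7883 -0.1617  1.024   0.2225]
[0.55, 0.155, 0.2] 2.5 [-0.5912  0.3539  0.2991  1.7833 -0.12    1.0221  0.6824]
[0.55, 0.155, 0.2] 3.0 [-0.5272  0.35    0.216   1.779  -0.0863  1.0217  1.1503]
```

Run:
```python
from h import *
Y=2.6;ims=[]
for nm,p in[("seat",[.531,.12,.20]),("lens",[.530,-.293,.148])]:
    r.move_to(p,down(Y));r.wait(.2);s=r.sense();m=r.camera_model("wrist");im=r.snapshot("wrist")
    cv2.imwrite(f"pics/w_{nm}.png",im);np.save(nm+".npy",m['pose']);print(nm,s['clock'],s['ee_pos'],s['joints'])
    ims.append(im[:, 110:400])
c=np.hstack(ims);cv2.imwrite("pics/c.png",cv2.resize(c,None,fx=1.375,fy=1.375,interpolation=cv2.INTER_CUBIC));print(c.shape)
```

```text
seat 2.2667 [0.53090039 0.12084293 0.19995763] [-0.58572988  0.31019253  0.34120458  1.84937881 -0.12162874  1.00228844
  0.8366688 ]
lens 4.0583 [ 0.53066834 -0.29179517  0.14810248] [ 0.061531    0.4925503   0.49925804  1.76103249 -0.28078488  0.95903706
  1.70472894]
(384, 580, 3)
```

View pics/c.png

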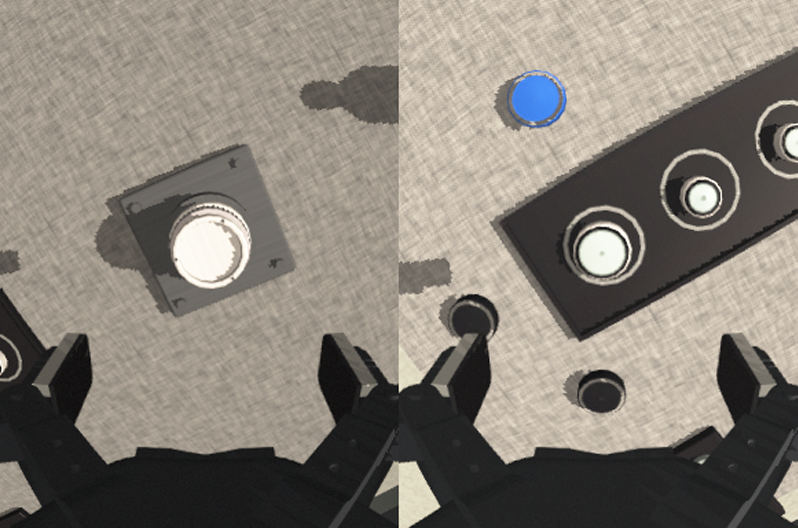

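Seat ring is at about (208,250) on the left, and the large lens at (603,253) on the right, both centred between the fingers. I'll enlarge both.

Run:
```python
import cv2,numpy as np
a=cv2.imread("pics/w_seat.png")[130:230,215:315];b=cv2.imread("pics/w_lens.png")[130:230,215:315]
c=np.hstack([a,b]);cv2.imwrite("pics/d.png",cv2.resize(c,None,fx=4,fy=4,interpolation=cv2.INTER_CUBIC))
```

```text
(no output)
```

View pics/d.png

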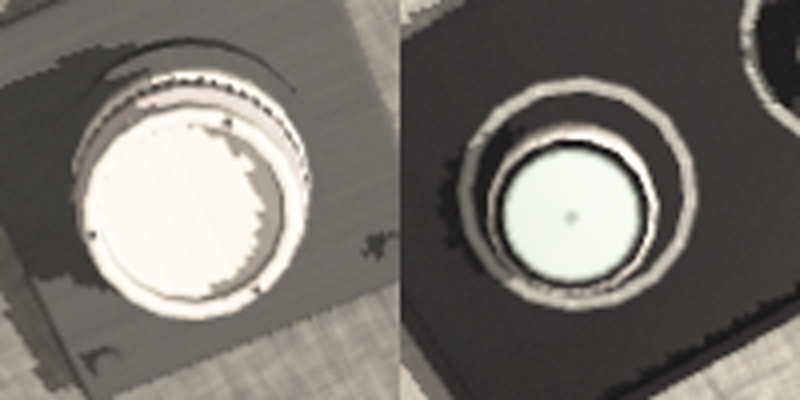

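Run:
```python
from h import *
np.set_printoptions(precision=4,suppress=True)
m=r.camera_model("wrist")
for nm,u,v,z in[("seat",262.75,183.25,.072),("lens",257.5,182.9,.02)]:
    m['pose']=np.load(nm+".npy");c=onz("wrist",u,v,z,m);print(nm,c)
    for k in range(4):
        pass
# apparent radii check
m['pose']=np.load("seat.npy");print([onz("wrist",215+x/4-.375,130+y/4-.375,.072,m)[:2] for x,y in((80,213),(193,320),(228,122),(92,235),(256,290))])
m['pose']=np.load("lens.npy");print([onz("wrist",215+x/4-.375,130+y/4-.375,.02,m)[:2] for x,y in((502-400,214),(641-400,214),(171,146),(171,282),(90,213),(256,213))])
```

```text
seat [0.5312 0.1251 0.072 ]
lens [ 0.5282 -0.2916  0.02  ]
[array([0.5172, 0.1025]), array([0.554 , 0.1117]), array([0.5164, 0.1435]), array([0.5232, 0.1021]), array([0.5552, 0.1286])]
[array([ 0.52  , -0.3058]), array([ 0.5368, -0.2776]), array([ 0.5143, -0.2834]), array([ 0.5428, -0.3005]), array([ 0.5183, -0.3081]), array([ 0.5385, -0.2745])]
```

Run:
```python
from h import *
L=[.5282,-.2916];z=.0145;s0=r.sense()
r.move_to([*L,.05],down(2.6));print(r.servo_line([*L,z],vel=.08,f_stop=8))
r.gripper_close(25);s=r.sense();print(s['clock'],s['grip_width'],s['finger_force'],s['ee_pos'],s['ft_force'])
r.let_go()
r.move_to([*L,z],down(2.6-np.pi/2))
r.gripper_close(35);s=r.sense();print(s['clock'],s['grip_width'],s['finger_force'],s['ee_pos'],s['ft_force'])
r.servo_line([*L,.06],vel=.08);s=r.sense();print(s['clock'],s['grip_width'],s['finger_force'],s['ft_force'])
cv2.imwrite("pics/e.png",cv2.resize(r.snapshot("wrist")[100:384,110:410],None,fx=2,fy=2,interpolation=cv2.INTER_CUBIC))
```

```text
False
5.6833 0.03801292417552453 24.796687464695424 [ 0.52840553 -0.29172311  0.01506791] [-1.48503864  0.83365094  6.14347204]
7.8833 0.037300051990278686 34.71523183048703 [ 0.52819111 -0.29172901  0.0148791 ] [-1.5930917   1.67058164  4.94018941]
8.6 0.03706470903390813 35.06805258512031 [-1.12911084  0.73247956 -0.02516399]
```

View pics/e.png

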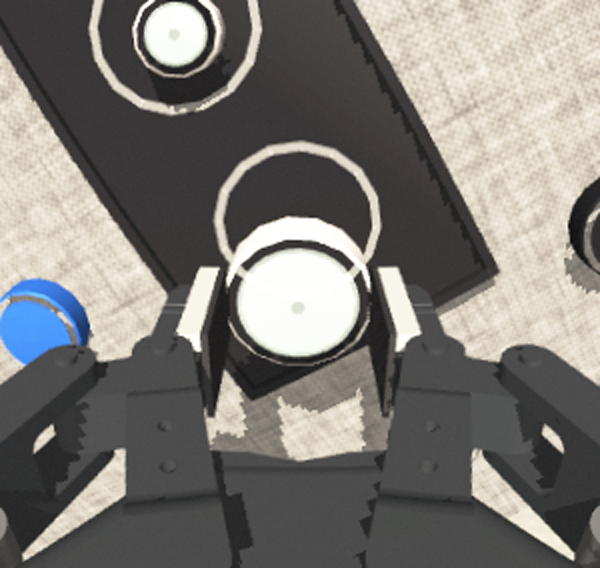

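The lens is held level between the pads at (298,305). Next I'll place it.

Run:
```python
from h import *
S=[.5312,.1251];Y=2.6-np.pi/2
r.servo_line([.5282,-.2916,.15],vel=.2)
r.move_to([*S,.15],down(Y));r.servo_line([*S,.085],vel=.1);r.wait(.15)
s=r.sense();print(s['clock'],s['ee_pos'],s['ft_force'],s['grip_width'])
print(r.servo_line([*S,.0745],vel=.03,f_stop=5));s=r.sense();print(s['clock'],s['ee_pos'],s['ft_force'],s['moment'])
cv2.imwrite("pics/f.png",cv2.resize(r.snapshot("wrist")[100:384,110:410],None,fx=2,fy=2,interpolation=cv2.INTER_CUBIC))
```

```text
11.7417 [0.53164457 0.12521017 0.08561033] [-0.7679612   0.61248578 -0.2904358 ] 0.03759493025432663
True
12.1167 [0.53119282 0.12535347 0.07486975] [-1.21565022  0.98015432  7.08132049] [ 0.05782379  0.21314667 -0.02150143]
```

View pics/f.png

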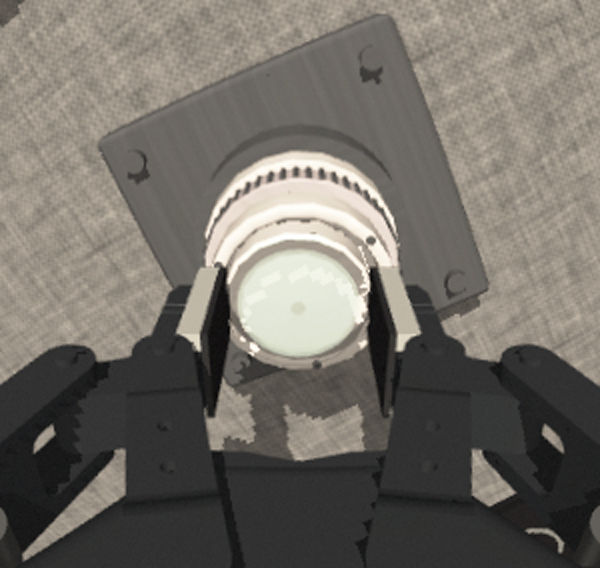

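The force stop came at exactly the home height. I'll release, back off and check.

Run:
```python
from h import *
S=[.5312,.1251];Y=2.6-np.pi/2
r.let_go();s=r.sense();print(s['clock'],s['ft_force'])
r.servo_line([*S,.15],vel=.15);r.move_to([*S,.15],down(2.6));r.wait(.15)
m=r.camera_model("wrist");np.save("seat2.npy",m['pose']);im=r.snapshot("wrist");cv2.imwrite("pics/w_seat2.png",im)
s=r.sense();print(s['clock'],s['ee_pos'],s['joints'],s['moment'],s['ft_force'])
cv2.imwrite("pics/g.png",cv2.resize(im[140:290,160:360],None,fx=4,fy=4,interpolation=cv2.INTER_CUBIC))
```

```text
12.7 [-0.50592092  0.01175587 -0.2380341 ]
14.725 [0.5310654  0.12513076 0.14970976] [-0.8240522   0.41877382  0.65727825  1.91313124 -0.31831789  0.91526877
  1.01705331] [ 0.04356726  0.02361021 -0.0596008 ] [ 1.11702187  0.22784963 -1.29998294]
```

View pics/g.png

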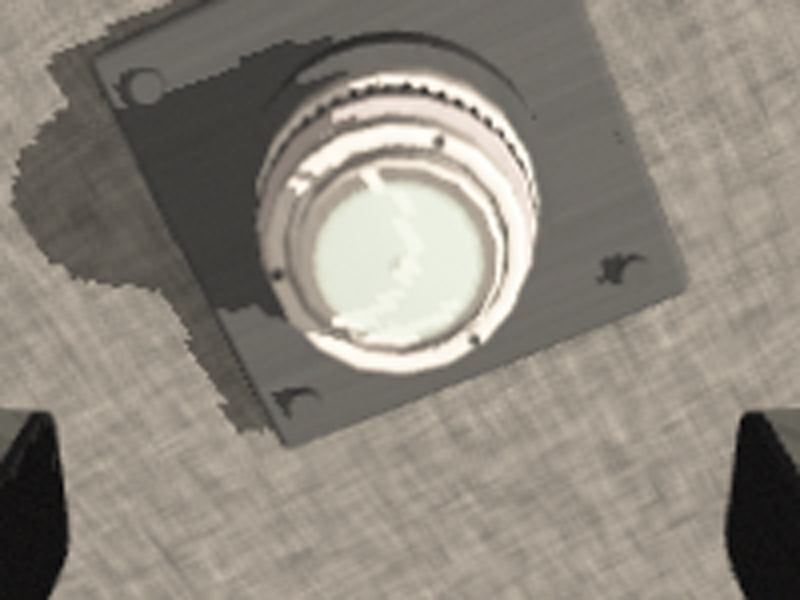

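The lens lies concentric and home in the seat. The ring dots are at (439,142), (278,274) and (475,340), and I'll use them to refine the axis.

```bash
cat >> h.py <<'E'
def axis():
    m=r.camera_model("wrist");m['pose']=np.load("seat2.npy")
    P=np.array([onz("wrist",160+x/4-.375,140+y/4-.375,.072,m)[:2] for x,y in((439,142),(278,274),(475,340))])
    A=2*(P[1:]-P[0]);return np.linalg.solve(A,(P[1:]**2).sum(1)-(P[0]**2).sum()),P
E
python3 - <<'E'
from h import *
np.set_printoptions(precision=4,suppress=True)
c,P=axis();print(c,np.linalg.norm(P-c,axis=1))
c=(c+[.5312,.1251])/2 if np.linalg.norm(c-[.5312,.1251])<.0025 else np.array([.5312,.1251])
np.save("c.npy",c);print(c)
r.servo_line([*c,.0445],vel=.08,f_stop=8);r.wait(.1)
def pr(): 
    s=r.sense();print(s['clock'],s['ee_pos'],s['ft_force'],s['moment'],s['grip_width'],s['finger_force'],s['joints'])
pr();r.gripper_close(30);pr();r.gripper_close(60);pr()
cv2.imwrite("pics/h.png",cv2.resize(r.snapshot("wrist")[130:330,160:360],None,fx=3,fy=3,interpolation=cv2.INTER_CUBIC))
E
```

```text
[0.5318 0.1248] [0.024 0.024 0.024]
[0.5315 0.125 ]
16.2917 [0.5318 0.1251 0.045 ] [ 0.5591 -0.8235 -0.2449] [0.0213 0.0018 0.0333] 0.08553891467449866 0.0 [-0.7333  0.5698  0.5524  1.9835 -0.45    0.7092  1.1258]
16.675 [0.5315 0.1248 0.045 ] [-2.4922 -0.8061  6.5504] [-0.2305  0.54    0.0088] 0.05661577258549434 30.57884931564331 [-0.7331  0.5697  0.5526  1.9837 -0.4496  0.7101  1.1258]
16.8917 [0.5315 0.1248 0.0453] [-3.4296 -0.4276  9.9872] [-0.2992  0.7586  0.0637] 0.05517585733242617 61.281362771987915 [-0.7331  0.5692  0.5528  1.9836 -0.4496  0.7106  1.1259]
```

View pics/h.png

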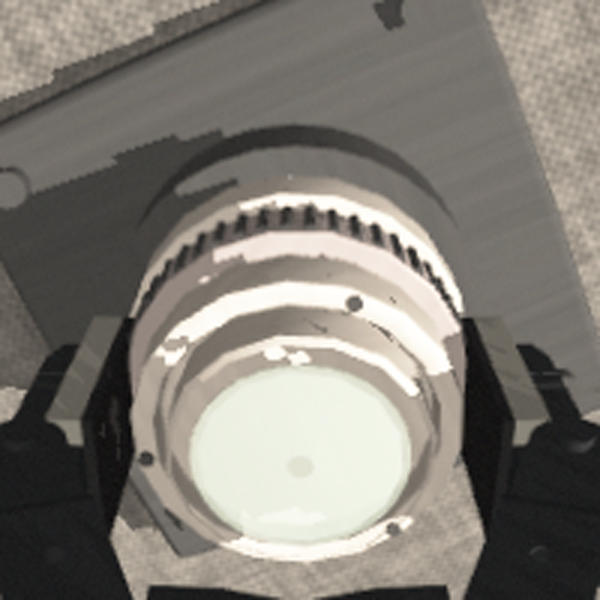

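The pads are on the collar, clear of both rings. Now the clockwise stroke, turning joint 7 only.

Run:
```python
from h import *
s=r.sense();q=s['joints'].copy();q0=q[6];print(s['clock'],s['joint_efforts'][6],s['moment'][2])
for i in range(40):
    q[6]-=.05
    r.goto_joints(q);s=r.sense();m=s['moment'][2]
    print(i,round(s['clock'],2),"q7 %.4f cmd %.4f Mz %.3f eff %.3f w %.4f F %s"%(s['joints'][6]-q0,q[6]-q0,m,s['joint_efforts'][6],s['grip_width'],s['ft_force'].round(1)))
    if abs(m)>.35 or s['clock']>40:break
np.save("q.npy",q)
```

```text
16.9417 -0.03988204523921013 -0.04267718618988049
0 17.19 q7 -0.0490 cmd -0.0500 Mz -0.126 eff -0.161 w 0.0550 F [-0.8 -0.4  3. ]
1 17.44 q7 -0.0980 cmd -0.1000 Mz -0.129 eff -0.147 w 0.0551 F [-2.4  0.1  4.7]
2 17.69 q7 -0.1477 cmd -0.1500 Mz -0.081 eff -0.090 w 0.0553 F [-0.7 -0.8  5.2]
3 17.94 q7 -0.1976 cmd -0.2000 Mz -0.070 eff -0.061 w 0.0553 F [-2.1 -0.6  4.9]
4 18.19 q7 -0.2477 cmd -0.2500 Mz -0.099 eff -0.061 w 0.0555 F [-1.9  0.2  5.6]
5 18.44 q7 -0.2976 cmd -0.3000 Mz -0.163 eff -0.061 w 0.0551 F [-1.7  0.1  4.9]
6 18.69 q7 -0.3473 cmd -0.3500 Mz -0.155 eff -0.072 w 0.0550 F [-0.3  0.3  5.5]
7 18.94 q7 -0.3973 cmd -0.4000 Mz -0.105 eff -0.061 w 0.0551 F [-1.9  0.3  4.3]
8 19.19 q7 -0.4472 cmd -0.4500 Mz -0.097 eff -0.065 w 0.0553 F [-1.4 -0.7  5.3]
9 19.44 q7 -0.4971 cmd -0.5000 Mz -0.089 eff -0.061 w 0.0552 F [-0.9  0.7  4.6]
10 19.69 q7 -0.5468 cmd -0.5500 Mz -0.117 eff -0.073 w 0.0551 F [-1.6  0.   4.9]
11 19.94 q7 -0.5962 cmd -0.6000 Mz 0.298 eff -0.464 w 0.0555 F [-0.9 -0.3  5. ]
12 20.19 q7 -0.6460 cmd -0.6500 Mz 0.486 eff -0.655 w 0.0551 F [-1.3 -0.3  5.1]
```

```bash
cat >> h.py <<'E'
def rd(n=8):
    a=[]
    for _ in range(n):
        r.wait(.02);s=r.sense();a.append([s['moment'][2],s['joint_efforts'][6],s['joints'][6],s['grip_width']])
    return np.mean(a,0),s['clock']
E
python3 - <<'E'
from h import *
q=np.load("q.npy");print(*rd())
for i in range(6):
    q[6]-=.01;r.goto_joints(q);s=r.sense();a,c=rd();print(i,round(c,2),"moving-end Mz %.3f eff %.3f |"%(s['moment'][2],s['joint_efforts'][6]),a.round(4))
    if a[0]>.6:break
np.save("q.npy",q)
E
```

```text
[ 0.47808802 -0.51144551  0.48014855  0.05522945] 20.325
0 20.71 moving-end Mz 0.667 eff -0.708 | [ 0.6884 -0.6877  0.4704  0.0552]
```

Run:
```python
from h import *
q=np.load("q.npy")
for i in range(6):
    q[6]-=.008;r.goto_joints(q);s=r.sense();a,c=rd(5);print(i,round(c,2),"moving-end Mz %.3f eff %.3f |"%(s['moment'][2],s['joint_efforts'][6]),a.round(4))
    if max(a[0],s['moment'][2],-a[1])>.8:break
np.save("q.npy",q)
```

```text
0 21.04 moving-end Mz 0.715 eff -0.767 | [ 0.7515 -0.7556  0.4625  0.0552]
1 21.38 moving-end Mz 0.810 eff -0.798 | [ 0.7858 -0.7865  0.4546  0.0553]
```

Run:
```python
from h import *
q=np.load("q.npy")
for i in range(3):
    q[6]-=.008;r.goto_joints(q);s=r.sense();a,c=rd(5);print(i,round(c,2),"moving-end Mz %.3f eff %.3f |"%(s['moment'][2],s['joint_efforts'][6]),a.round(4))
    if a[0]>.845:break
np.save("q.npy",q)
```

```text
0 21.71 moving-end Mz 0.877 eff -0.826 | [ 0.7872 -0.8152  0.4466  0.0552]
1 22.04 moving-end Mz 0.862 eff -0.855 | [ 0.8403 -0.8437  0.4387  0.0553]
2 22.38 moving-end Mz 0.859 eff -0.883 | [ 0.8462 -0.8723  0.4307  0.0553]
```

Torque is about 0.86 N m, rising at the jaw's own slope, so it isn't slipping. I'll release, retreat and check.

Run:
```python
from h import *
r.let_go();s=r.sense();p=s['ee_pos'];print(s['clock'],s['ft_force'],s['grip_width'])
r.servo_line([p[0],p[1],.17],vel=.12);r.wait(.3)
im=r.snapshot("wrist");t=r.snapshot("top")
a=cv2.resize(im[110:310,150:370],(440,400),interpolation=cv2.INTER_CUBIC);b=cv2.resize(t[160:240,90:390],(800,213))
c=np.zeros((600,800,3),np.uint8);c[:387,:440]=a[:387];c[387:]=b;cv2.imwrite("pics/i.png",c);s=r.sense();print(s['clock'],s['ft_force'],s['ee_pos'])
```

```text
22.7833 [-0.08232025 -0.58280006 -0.41230168] 0.08555339342941151
24.375 [-0.06518518  0.04379097  0.79014958] [0.53139115 0.12450374 0.16979628]
```

View pics/i.png

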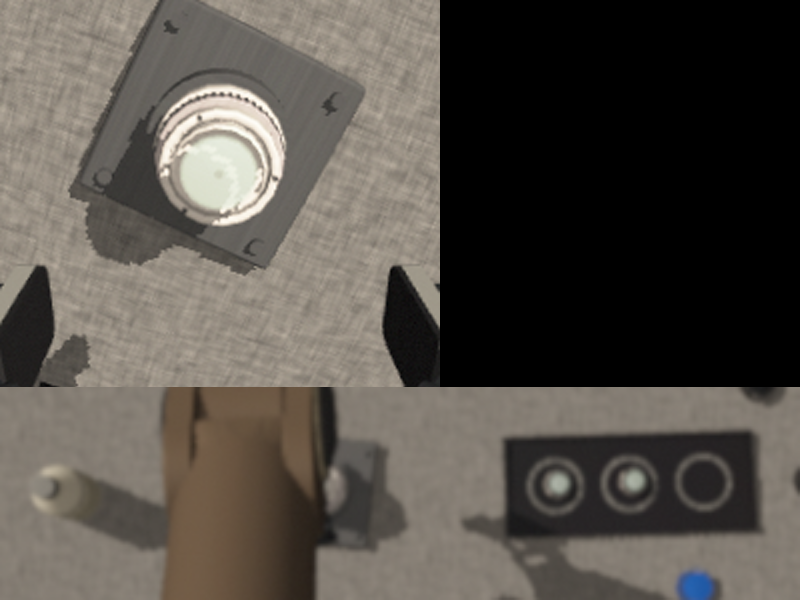

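The lens sits flat in the seat at (218,172). The small lenses at (558,484) and (632,482) and the bottle at (45,488) are undisturbed.

```bash
python3 -c "
from workcell import r
print(r.job_done())"
```

```text
the job is handed in; nothing more can be done
None
```

The large lens is home in the chuck seat and released, and the collar is snug at about 0.86 N m, tightened in one clockwise stroke. I handed the job in at about 24 s; in the last pictures the small lenses and bottle were where they started.

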